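# Fit the spit into the tabletop rotisserie and hold it for clamping

### The job

Get the tabletop rotisserie ready: slide its end bearing along the guide bars up against the stop collars, or the spit is too short for it. Then take the spit by its handle and thread it, point first, through the sleeve of the drive unit and on through the end bearing, until its handle is nearly up to the drive and its point stands clear out beyond the end bearing, which must still be at its stop. Finish while holding the spit by its handle like that, still and gripped, so that I can tighten the clamp screws; leave the pepper mill, the timer and the spice jar alone.

Things in the scene. Friction and masses are not known exactly. Their poses are not given: they have to be found in the camera images.
- stand: Tabletop rotisserie, fixed: drive unit, two steel guide bars with dark stop collars over a steel drip tray, end foot. 122 mm wide (x), y from -126 to 217 mm. Origin on the worktop, z up; y runs level from the drive to the end bearing. Both bores share one axis along y at x = 0, 105 mm above the worktop.
- drive_mouth (a point): Centre of the brass mouth (bell, about 19 mm wide) of the drive's bore, on the drive's outer side: stand frame 0, -126, 105 mm. The spit goes in here along +y. The bore is 14 mm wide and ends in a brass sleeve at y = -66 mm. Drive: black motor housing and steel gear head, 78 mm wide, top 132 mm high, y = -122 to -66 mm.
- tail (a joint): Slide of the end bearing along the stand's y, in m: 0 = against the stop collars, grows away from the drive up to 0.12 at the end foot; starts at 0.07 to 0.11. Stiff (6 N friction), stays where it is left.
- tail_top (a point): Centre of the top of the end bearing's steel head, 138 mm above the worktop, y = 55 mm of the stand + joint value. The head is a block 40 mm wide (stand x) and 26 mm thick (stand y), 82 to 138 mm above the worktop, on a post; pinch its top from above across the 26 mm, or push it.
- tail_in (a point): Centre of the end bearing's bore on the face towards the drive (105 mm up). The brass bushing is 26 mm long, its bore 14 mm wide with 3 mm deep bell mouths 18 mm wide, on the same axis as the drive's bore.
- tail_out (a point): Centre of the end bearing's bore on its outer face, 26 mm farther along the stand's y.
- spit: Spit, 0.16 kg: dark wooden handle 100 mm long (x -50 to 50), 24 wide (y), 28 high (z), and a steel rod 10 mm thick along +x, 225 mm from handle to point, last 24 mm tapered. Origin under the handle's centre, rod axis at z = 14 mm. Centre of mass in the handle's front half. Lies level, z up, on the worktop right of the rotisserie; goes in the same way up.
- spit_tip (a point): The point of the spit, on the rod's axis at x = 275 mm of the spit.
- pepper: Dark wooden pepper mill, 58 mm wide, 170 mm high, behind the rotisserie; origin under its centre. Leave alone.
- timer: Black and white egg timer, 64 mm wide, 57 mm high, behind the rotisserie; origin under its centre. Leave alone.
- spice: Spice jar with a red lid, 45 mm wide, 106 mm high, behind the rotisserie; origin under its centre. Leave alone.

How it is judged (in metres and radians):
On the way, in this order (a step that is already met when the one before it is completed fails the run):
1. the end bearing is slid in against the stop collars (value of joint tail below 0.006 m), for 0.2 s.
2. the spit's point has come through the drive's sleeve (y of spit_tip in the frame of stand between -0.06 and 0.1 m and y of spit in the frame of stand below -0.15 m and angle between the x axis of spit and the y axis of stand, either way round below 0.15 rad and x of spit_tip in the frame of stand between -0.02 and 0.02 m and z of spit_tip in the frame of stand between 0.085 and 0.125 m), for 0.1 s.
At the end, for the whole second after the job is handed in: End bearing within 8 mm of its stop; the spit runs through both bores from the drive side, in line to 0.05 rad, its point within 6 mm of the bore axis and at least 10 mm beyond the end bearing's outer face; fingers still grip it (over 3 N) and it is at rest (under 20 mm/s) (value of joint tail below 0.008 m and y of spit_tip in the frame of tail_out above 0.01 m and x of spit_tip in the frame of tail_out between -0.006 and 0.006 m and z of spit_tip in the frame of tail_out between -0.006 and 0.006 m and angle between the x axis of spit and the y axis of stand, either way round below 0.05 rad and y of spit in the frame of stand below -0.15 m and contact force between the fingers and spit above 3 N and linear speed of spit below 0.02 m/s); the arm keeps its last pose, push and grip.
It fails at once if the pepper mill, timer or spice jar is moved by more than 25 mm (distance of any of pepper, timer, spice from where it was at the start of the episode above 0.025 m).
It also fails if it takes over 67 s, if anything falls off the work surface, if the arm or the gripper's body presses on something with over 40 N, if the wrist force passes 120 N, or if a joint passes its speed limit or range.

### The arm

A 6-joint arm with a two-finger parallel gripper is mounted at the origin on a cart in front of the work surface, level with it; the furniture and walls round the work are solid. World frame = base frame: x ahead of the robot, y to its left, z up, the work surface at z = 0. Lengths are in m, angles in degrees, forces in N, time in s.
With the tool pointing down it reaches from about 0.4 to 0.825 m from the base axis. Payload 7 kg.
Tool frame: the origin (TCP) lies midway between the tips of the shut fingers; the grasp point (between the pads) lies 19 mm behind it; z points along the fingers, y is the line along which they close (so a half turn about z gives the same grasp; the last joint's range is limited). The gripper opens to 88 mm and grips with 3 to 60 N. Pads are 19 mm wide; open, the fingers measure 130 mm over their backs; the gripper's body (78 mm by 193 mm) begins 47 mm behind the grasp point.
Start: joints at [-47.951, 20.546, 0.682, 0, -70.136, -16.507], TCP at [0.291, -0.609, 0.227] pointing down, gripper open.
Joint ranges: [-176.03, 176.03], [-82.01, 121.73], [-58.28, 71.71], [-173.87, 95.51], [-174.79, -0.11], [-173.66, 173.66]. Speed limits (degrees/s): [136.94, 136.94, 172.46, 180, 180, 180].

### API

Orientations are given as [roll, pitch, yaw] about the fixed x, y, z axes, in that order (R = Rz(yaw) Ry(pitch) Rx(roll)).
In Python, from plant import r gives the robot as it stands.
- The arm moves only by the tool carry_out, never from a script. Its argument "deltas" is a list of rows, each a list of 3 entries, a list of its own where there are three numbers: the opening, from 0 (shut) to 1 (fully open), then the shift along the tool's x, y, z in mm, then the turn, a rotation vector about the tool's x, y, z in rad. In form: [[gripper, [tx, ty, tz], [rx, ry, rz]], ...]. A call has 1 to 12 rows; each row is the pose to reach, as a shift and turn from the pose commanded when the call began, along the tool's axes at that moment; what a row does not reach only later rows make up. A row lasts 1/10 s, in which the tool goes at most 50 mm and 8.59 degrees, less where a joint would pass 70% of its speed; a pose out of reach is approached as far as the arm can. A call with a gripper value outside its range is refused whole. The fingers move at their own pace and stop on an object; "squeeze" is the grip in N (left out, the last holds). Time passes only in rows, so rows that repeat a pose let the fingers close. It gives the time, the measured TCP pose, the force, the opening and the grip force at its end, in the units of the state.
- r.get_state(): the state, without advancing time (a new reading comes with each control period).
- r.capture(name): name is "scene" or "side" or "wrist"; returns (picture, depth): 420x560x3 uint8, red, green, blue; 420x560 float32, m along the optical axis (not along the pixel's ray), 0 where there is no reading.
- r.get_calibration(name): a dict with "fov_y" (degrees; the focal length in pixels is half the picture's height over the tangent of half this angle, whatever the lens; pixels are square), "cx", "cy" (the principal point, pixels), "distortion" ([k1, k2, p1, p2, k3] as OpenCV has them; the pictures are not rectified), "view" (4x4, takes a point from world to camera coordinates). Camera axes: x right, y down, z forward; pixel columns grow to the right and rows downward; lengths in m; the calibration is good to about 2 mm. A picture is of the moment at which its call begins: read the wrist's pose just before it. get_calibration takes no time and is no camera call; for the wrist camera it gives the pose at the moment of the call.
- r.close_job(): hands the job in; it is judged then, once.
The state is a dict: "time_s": time; "joints": joint angles; "qd": joint speeds; "joint_torque": joint torques, N m; "tcp_pos": TCP position; "eef_rot": TCP orientation; "contact_force": force on the tool from outside, world axes, zero at the start; "moment": the same for the moment, N m; "gripper_width": finger opening in m; "gripper_force": force on a finger pad.
Only numpy, scipy, OpenCV 4.12 (cv2) and the standard library are available. Lean on these libraries where they do the work, as an engineer would, in place of code of your own. Each camera call takes 0.05 s, during which the arm holds its last target. There are 200 camera calls.

## Working session

There is one attempt and no reset: what is moved stays moved. The work goes in short steps, Python scripts to look and compute and a tool call to move; the robot and the scene stay as the last step left them, time stands still between calls to the robot, and variables do not carry over. Pictures are saved under pics/ and viewed, at most 10 in all, crops included, and the job is handed in when it is done.

Besides the shell and the picture viewer there is one more tool, called after ">>>" as name(argument=value, ...), one argument or row to a line, values as JSON. carry_out: Moves the arm, as the interface text tells. Its arguments: {"type":"object","properties":{"deltas":{"type":"array"},"squeeze":{"type":"number"}},"required":["deltas"]}

```bash
mkdir -p pics
cat > h.py <<'E'
import numpy as np, cv2
from plant import r
def K(c,h=420):
    f=h/2/np.tan(np.radians(c['fov_y'])/2); return np.array([[f,0,c['cx']],[0,f,c['cy']],[0,0,1]])
def ray(c,uv):
    p=cv2.undistortPoints(np.array(uv,float).reshape(-1,1,2),K(c),np.array(c['distortion'],float)).reshape(-1,2)
    V=np.array(c['view']); R=V[:3,:3]; o=-R.T@V[:3,3]
    return o, np.c_[p,np.ones(len(p))]@R
def onz(c,uv,z):
    o,d=ray(c,uv); return o+d*((z-o[2])/d[:,2])[:,None]
def cloud(c,dep):
    v,u=np.mgrid[0:420,0:560]; o,d=ray(c,np.c_[u.ravel(),v.ravel()])
    P=(o+d*dep.ravel()[:,None]).reshape(420,560,3); P[dep==0]=np.nan; return P
def snap(n,f):
    c=r.get_calibration(n); im,d=r.capture(n)
    np.savez('pics/'+f+'.npz',im=im,d=d,view=np.array(c['view'])); cv2.imwrite('pics/'+f+'.png',im[:,:,::-1]); return c,im,d
E
python3 - <<'E'
from h import *
s=r.get_state(); print(s)
for n in ['scene','side','wrist']:
    c,im,d=snap(n,n+'0'); print(n,{k:c[k] for k in ('fov_y','cx','cy','distortion')}); V=np.array(c['view']); print(-V[:3,:3].T@V[:3,3],(d>0).mean())
a=[cv2.imread(f'pics/{n}0.png') for n in ['scene','side']]
E
```

```text
{'time_s': 0.0, 'joints': array([-4.79515452e+01,  2.05898514e+01,  6.33783175e-01, -1.96911100e-02,
       -7.01352599e+01, -1.65076950e+01]), 'qd': array([ 0.0051267 , -0.02296986, -0.01495353, -0.03892846, -0.00765617,
        0.13998673]), 'joint_torque': array([ 4.12677355e-04, -5.82720888e+01,  2.93054116e+01,  6.99736789e+00,
        6.74028648e-03, -1.71280631e-04]), 'tcp_pos': array([ 0.29080125, -0.60860803,  0.22564198]), 'eef_rot': array([ 1.79907176e+02, -8.20479377e-03, -1.54465939e+02]), 'contact_force': array([ 0.76871852,  0.17368411, -0.60108144]), 'moment': array([0.01459683, 0.00463405, 0.00436343]), 'gripper_force': 0.0, 'gripper_width': 0.08729101206372854}
scene {'fov_y': 55.57065708931108, 'cx': 280.1871445233618, 'cy': 203.91543149541653, 'distortion': array([-0.09059965,  0.        ,  0.        ,  0.        ,  0.        ])}
[0.22902967 0.61284351 0.7444058 ] 0.980735544217687
side {'fov_y': 55.589493640362726, 'cx': 277.63847344813144, 'cy': 204.5242103002928, 'distortion': array([0.03214619, 0.        , 0.        , 0.        , 0.        ])}
[0.05842998 0.69913492 0.57240017] 0.9845238095238096
wrist {'fov_y': 68.07459317116037, 'cx': 280.32297043943316, 'cy': 199.82457374277504, 'distortion': array([-0.04352476,  0.        ,  0.        ,  0.        ,  0.        ])}
[ 0.22564752 -0.63999844  0.38320796] 0.9898724489795918
```

View pics/scene0.png

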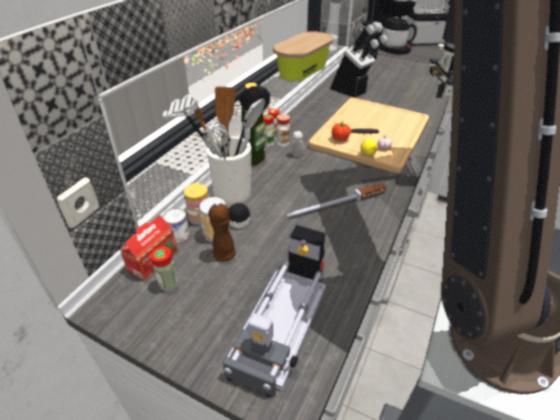

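View pics/side0.png

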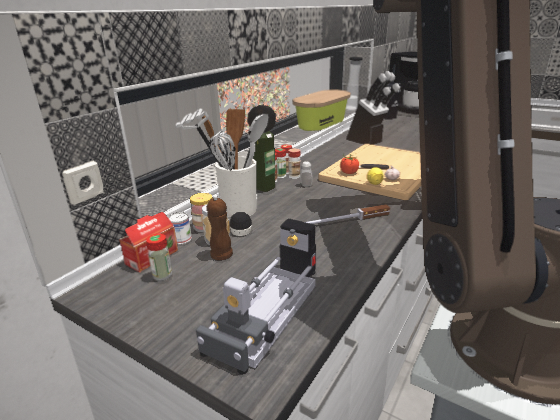

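Scene view: the spit lies from its point at about (290,214) to its handle at (372,191). The drive is at (306,250), the bearing head at (262,330) near the end foot at (255,365), and the mill, timer and jar are at (222,235), (238,215) and (165,272). The side view agrees with this layout.

```bash
cat > m.py <<'E'
from h import *
def load(n,f):
    a=np.load(f'pics/{f}.npz'); c=r.get_calibration(n); c['view']=a['view']; return c,a['im'],a['d']
if __name__=='__main__':
  for n in ['scene','side']:
    c,im,d=load(n,n+'0'); P=cloud(c,d); z=P[...,2]
    def comp(lo,hi,box):
        m=np.zeros(z.shape,np.uint8); x0,y0,x1,y1=box
        m[y0:y1,x0:x1]=((z>lo)&(z<hi))[y0:y1,x0:x1]
        k,l,st,ce=cv2.connectedComponentsWithStats(m)
        return [(st[i,4],P[l==i]) for i in range(1,k) if st[i,4]>40]
    box=(200,210,350,400) 
    print(n,'table z',np.nanmedian(z[300:330,180:210]))
    for lab,lo,hi in [('drivetop',.126,.137),('tailtop',.1335,.145),('foot',.03,.08)]:
        for a,q in comp(lo,hi,box):
            rc=cv2.minAreaRect((q[:,:2]*1000).astype(np.float32)); print(lab,a,q.mean(0).round(4),[np.round(v,1) for v in rc])
    # spit
    hsv=cv2.cvtColor(im,cv2.COLOR_RGB2HSV)
    sb=(270,170,400,225) if n=='scene' else (300,200,400,232)
    for a,q in comp(.010,.04,sb):
        rc=cv2.minAreaRect((q[:,:2]*1000).astype(np.float32)); print('spit',a,q.mean(0).round(4),[np.round(v,1) for v in rc],q[:,2].max().round(4), q[np.argmin(q[:,1])].round(3),q[np.argmax(q[:,1])].round(3))
E
python3 m.py
```

```text
scene table z 0.000437333083928404
drivetop 56 [0.667  0.0611 0.1321] [array([668.3,  59.6]), array([44.2, 16.7]), np.float64(39.5)]
drivetop 479 [0.463  0.0154 0.132 ] [array([464. ,  17.4]), array([72.6, 51.7]), np.float64(5.1)]
drivetop 134 [0.4411 0.2673 0.1328] [array([446.8, 262.9]), array([43. , 26.1]), np.float64(12.5)]
tailtop 88 [0.6681 0.0612 0.1399] [array([670.1,  57. ]), array([48.4, 24.1]), np.float64(35.4)]
tailtop 258 [0.446  0.2627 0.1375] [array([446.8, 261.4]), array([38.9, 24.7]), np.float64(1.7)]
foot 508 [0.6887 0.049  0.0545] [array([726.5,  31.4]), array([ 48.7, 160.1]), np.float64(69.7)]
foot 206 [ 0.694  -0.0597  0.043 ] [array([693.1, -63.9]), array([58.4, 27.6]), np.float64(39.6)]
foot 3390 [0.4432 0.2142 0.0507] [array([447.2, 161. ]), array([123.8, 336.7]), np.float64(5.3)]
spit 509 [ 0.4646 -0.2943  0.0209] [array([ 488.4, -272.5]), array([321.9,  28.2]), np.float64(49.8)] 0.0333 [ 0.396 -0.403  0.023] [ 0.589 -0.147  0.019]
side table z -0.00047512245318714896
drivetop 63 [0.6648 0.0608 0.1317] [array([666.6,  58.9]), array([43.8, 16.1]), np.float64(41.6)]
drivetop 321 [0.4614 0.0169 0.1304] [array([462.9,  19.3]), array([70.4, 52.5]), np.float64(3.9)]
drivetop 222 [0.4409 0.2656 0.1331] [array([445.6, 261.2]), array([41.6, 27.2]), np.float64(2.5)]
tailtop 42 [0.6646 0.0629 0.1369] [array([666.3,  61.8]), array([41.4, 12.5]), np.float64(35.4)]
tailtop 194 [0.444  0.2628 0.1365] [array([445.4, 261.5]), array([37.5, 26.4]), np.float64(6.6)]
foot 831 [0.6929 0.0075 0.051 ] [array([694.9, -17.8]), array([139. , 166.3]), np.float64(52.2)]
foot 3597 [0.4384 0.215  0.0497] [array([442.1, 160.4]), array([123.4, 335.3]), np.float64(4.0)]
spit 425 [ 0.4467 -0.312   0.0193] [array([ 467.6, -292.3]), array([268.4,  29.5]), np.float64(50.3)] 0.0296 [ 0.395 -0.402  0.025] [ 0.55  -0.188  0.019]
```

```bash
cat >> h.py <<'E'
from scipy.spatial.transform import Rotation as Ro
def pose(): 
    s=r.get_state(); return np.array(s['tcp_pos']),Ro.from_euler('xyz',s['eef_rot'],degrees=True)
def plan(*tg,start=None):
    p,R=start or pose()
    for t in tg:
        q,yaw=np.array(t[:3]),t[3]
        R2=Ro.from_euler('xyz',[180,0,yaw],degrees=True)
        print(t,(R.inv().apply(q-p)*1000).round(1).tolist(),(R.inv()*R2).as_rotvec().round(4).tolist())
E
python3 - <<'E'
from h import *
plan((.52,-.15,.29,-165),(.446,.255,.29,-175.93))
E
```

```text
(0.52, -0.15, 0.29, -165) [-404.5, 315.2, -63.8] [0.0012, -0.0002, 0.1839]
(0.446, 0.255, 0.29, -175.93) [-512.3, 712.5, -63.4] [0.0012, -0.0003, 0.3747]
```

>>> carry_out(
  deltas=[
    [1, [-405, 315, -64], [0, 0, 0.18]],
    [1, [-405, 315, -64], [0, 0, 0.18]],
    [1, [-405, 315, -64], [0, 0, 0.18]],
    [1, [-405, 315, -64], [0, 0, 0.18]],
    [1, [-405, 315, -64], [0, 0, 0.18]],
    [1, [-405, 315, -64], [0, 0, 0.18]],
    [1, [-405, 315, -64], [0, 0, 0.18]],
    [1, [-405, 315, -64], [0, 0, 0.18]],
    [1, [-405, 315, -64], [0, 0, 0.18]],
    [1, [-405, 315, -64], [0, 0, 0.18]],
    [1, [-512, 712, -64], [0, 0, 0.375]],
    [1, [-512, 712, -64], [0, 0, 0.375]],
  ],
)

```text
time_s: 1.35
tcp_pos: [0.4982, -0.0717, 0.2883]
eef_rot: [-180.0, -0.1, -176.2]
contact_force: [0.7, 0.6, -0.5]
gripper_width: 0.0874
gripper_force: 0.0
```

Run:
```python
from h import *
print(r.get_state()); plan((.446,.255,.29,-175.93))
```

```text
{'time_s': 1.35, 'joints': array([ 1.42101250e+01,  2.08000946e+00, -1.46694286e+01, -3.57174830e-03,
       -7.33041502e+01, -1.00437583e+02]), 'qd': array([ 60.81502972, -18.16518726, -18.94408647,  -0.17537947,
         0.94525214, -93.95083164]), 'joint_torque': array([ -8.47220242, -31.74985886,  30.44386625,   7.10838765,
        -0.26318382,   2.3050455 ]), 'tcp_pos': array([ 0.49824613, -0.07166131,  0.2883479 ]), 'eef_rot': array([-1.79993655e+02, -5.33211635e-02, -1.76228488e+02]), 'contact_force': array([ 0.72036177,  0.58658511, -0.50748807]), 'moment': array([ 0.09361171, -0.11917683,  0.01438687]), 'gripper_force': 0.0, 'gripper_width': 0.08744453157515986}
(0.446, 0.255, 0.29, -175.93) [30.6, 329.4, -1.7] [-0.0001, -0.0009, -0.0052]
```

>>> carry_out(
  deltas=[
    [1, [28, 310, -2], [0, 0, 0]],
    [1, [28, 310, -2], [0, 0, 0]],
    [1, [28, 310, -2], [0, 0, 0]],
    [1, [28, 310, -2], [0, 0, 0]],
    [1, [28, 310, -2], [0, 0, 0]],
    [1, [28, 310, -2], [0, 0, 0]],
    [1, [28, 310, -2], [0, 0, 0]],
    [1, [28, 310, -2], [0, 0, 0]],
    [1, [28, 310, -2], [0, 0, 0]],
    [1, [28, 310, -2], [0, 0, 0]],
    [1, [28, 310, -2], [0, 0, 0]],
  ],
)

```text
time_s: 2.45
tcp_pos: [0.4486, 0.2327, 0.291]
eef_rot: [180.0, 0.0, -176.0]
contact_force: [-0.1, 0.9, -0.2]
gripper_width: 0.0875
gripper_force: 0.0
```

Run:
```python
from h import *
s=r.get_state(); print(s['tcp_pos'],s['eef_rot'],s['joints'].round(1))
c,im,d=snap('wrist','w1'); P=cloud(c,d); z=P[...,2]
V=np.array(c['view']); print(-V[:3,:3].T@V[:3,3])
for lo,hi in [(.1335,.145),(.126,.137)]:
    m=((z>lo)&(z<hi)).astype(np.uint8); k,l,st,ce=cv2.connectedComponentsWithStats(m)
    for i in range(1,k):
        if st[i,4]>200:
            q=P[l==i]; rc=cv2.minAreaRect((q[:,:2]*1000).astype(np.float32)); print(lo,st[i],q.mean(0).round(4),[np.round(v,1) for v in rc])
```

```text
[0.44858254 0.23268839 0.29099489] [ 1.79992096e+02  8.55855202e-03 -1.76037180e+02] [  49.7    2.2  -14.2    0.   -73.6 -135.8]
[0.37629242 0.22796608 0.44846966]
0.1335 [295 167  25  37 853] [0.4466 0.2603 0.1367] [array([447.2, 260.6]), array([38.5, 25.2]), np.float64(4.6)]
0.126 [  50  151   55   67 2569] [0.464  0.0144 0.1309] [array([464.7,  17.5]), array([72.6, 53.4]), np.float64(3.2)]
0.126 [295 165  25  39 519] [0.4453 0.2598 0.1352] [array([447.3, 260.7]), array([39.9, 25.4]), np.float64(4.5)]
```

View pics/w1.png

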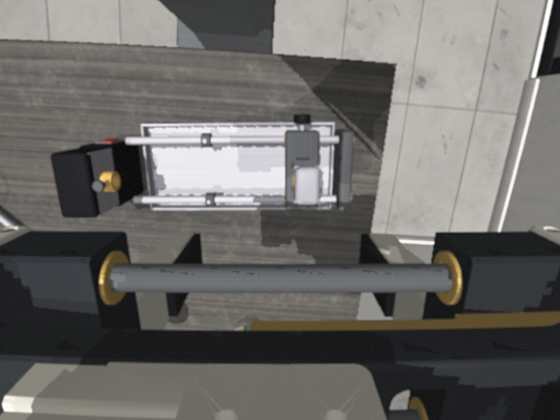

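Wrist view: the bearing head is at (307,185), the drive at (88,182) and the collars at (208,140) and (208,200). The head comes out at world (446.5, 261, 138) in all three views, so I'll descend and pinch it.

Run:
```python
from h import *
plan((.4465,.261,.29,-175.8),(.4465,.261,.106,-175.8))
```

```text
(0.4465, 0.261, 0.29, -175.8) [0.1, 28.3, 1.0] [0.0002, 0.0002, -0.0041]
(0.4465, 0.261, 0.106, -175.8) [0.2, 28.3, 185.0] [0.0002, 0.0002, -0.0041]
```

>>> carry_out(
  deltas=[
    [1, [0, 28, 20], [0, 0, -0.004]],
    [1, [0, 28, 65], [0, 0, -0.004]],
    [1, [0, 28, 110], [0, 0, -0.004]],
    [1, [0, 28, 150], [0, 0, -0.004]],
    [1, [0, 28, 185], [0, 0, -0.004]],
    [1, [0, 28, 185], [0, 0, -0.004]],
    [1, [0, 28, 185], [0, 0, -0.004]],
    [0.2, [0, 28, 185], [0, 0, -0.004]],
    [0.2, [0, 28, 185], [0, 0, -0.004]],
    [0.2, [0, 28, 185], [0, 0, -0.004]],
    [0.2, [0, 28, 185], [0, 0, -0.004]],
    [0.2, [0, 28, 185], [0, 0, -0.004]],
  ],
  squeeze=25,
)

```text
time_s: 3.7
tcp_pos: [0.4465, 0.262, 0.1064]
eef_rot: [180.0, 0.0, -175.7]
contact_force: [0.1, -0.2, -1.2]
gripper_width: 0.053
gripper_force: 0.0
```

>>> carry_out(
  deltas=[
    [0, [0, 0, 0], [0, 0, 0]],
    [0, [0, 0, 0], [0, 0, 0]],
    [0, [0, 0, 0], [0, 0, 0]],
    [0, [0, 0, 0], [0, 0, 0]],
    [0, [0, 0, 0], [0, 0, 0]],
    [0, [0, 0, 0], [0, 0, 0]],
  ],
)

```text
time_s: 4.3
tcp_pos: [0.4463, 0.2612, 0.1058]
eef_rot: [-179.9, -0.0, -175.7]
contact_force: [1.8, -4.1, 1.6]
gripper_width: 0.0264
gripper_force: 25.0
```

>>> carry_out(
  deltas=[
    [0, [0, -10, 0], [0, 0, 0]],
    [0, [0, -20, 0], [0, 0, 0]],
    [0, [0, -30, 0], [0, 0, 0]],
    [0, [0, -40, 0], [0, 0, 0]],
    [0, [0, -50, 0], [0, 0, 0]],
    [0, [0, -60, 0], [0, 0, 0]],
    [0, [0, -68, 0], [0, 0, 0]],
    [0, [0, -75, 0], [0, 0, 0]],
    [0, [0, -80, 0], [0, 0, 0]],
    [0, [0, -84, 0], [0, 0, 0]],
    [0, [0, -86, 0], [0, 0, 0]],
  ],
)

```text
time_s: 5.4
tcp_pos: [0.4525, 0.1773, 0.1058]
eef_rot: [179.8, 0.0, -175.7]
contact_force: [-3.7, 6.1, 0.2]
gripper_width: 0.0264
gripper_force: 25.0
```

>>> carry_out(
  deltas=[
    [0, [0, -3, 0], [0, 0, 0]],
    [0, [0, -5, 0], [0, 0, 0]],
    [0, [0, -7, 0], [0, 0, 0]],
    [0, [0, -9, 0], [0, 0, 0]],
    [0, [0, -10, 0], [0, 0, 0]],
  ],
)

```text
time_s: 5.9
tcp_pos: [0.4532, 0.1674, 0.1058]
eef_rot: [179.9, 0.0, -175.7]
contact_force: [-4.4, 5.0, -0.1]
gripper_width: 0.0263
gripper_force: 25.0
```

>>> carry_out(
  deltas=[
    [0, [0, -1, 0], [0, 0, 0]],
    [0, [0, -2, 0], [0, 0, 0]],
    [0, [0, -3, 0], [0, 0, 0]],
    [0, [0, -3, 0], [0, 0, 0]],
  ],
)

```text
time_s: 6.3
tcp_pos: [0.4534, 0.1652, 0.1058]
eef_rot: [179.8, 0.0, -175.7]
contact_force: [-5.4, 9.5, -0.6]
gripper_width: 0.0267
gripper_force: 25.0
```

>>> carry_out(
  deltas=[
    [0, [0, -1, 0], [0, 0, 0]],
    [0, [0, -2, 0], [0, 0, 0]],
    [0, [0, -2, 0], [0, 0, 0]],
  ],
)

```text
time_s: 6.6
tcp_pos: [0.4536, 0.1651, 0.1058]
eef_rot: [179.6, 0.1, -175.7]
contact_force: [-10.9, 17.4, -1.1]
gripper_width: 0.0262
gripper_force: 25.0
```

The bearing is at the stop: it travelled 96 mm and the force rose without further motion. Next I release, lift and look.

>>> carry_out(
  deltas=[
    [0, [0, 3, 0], [0, 0, 0]],
    [1, [0, 3, 0], [0, 0, 0]],
    [1, [0, 3, 0], [0, 0, 0]],
    [1, [0, 3, 0], [0, 0, 0]],
    [1, [0, 3, 0], [0, 0, 0]],
    [1, [0, 3, -40], [0, 0, 0]],
    [1, [0, 3, -85], [0, 0, 0]],
    [1, [0, 3, -130], [0, 0, 0]],
    [1, [0, -20, -165], [0, 0, 0]],
    [1, [0, -60, -184], [0, 0, 0]],
    [1, [0, -60, -184], [0, 0, 0]],
    [1, [0, -60, -184], [0, 0, 0]],
  ],
)

```text
time_s: 7.8
tcp_pos: [0.4584, 0.1006, 0.2903]
eef_rot: [179.9, 0.1, -175.8]
contact_force: [0.5, 0.2, -0.6]
gripper_width: 0.0876
gripper_force: 0.0
```

```bash
cat > w.py <<'E'
from h import *
import sys
s=r.get_state(); print(s['tcp_pos'],s['eef_rot'],s['joints'].round(1),s['contact_force'])
c,im,d=snap('wrist',sys.argv[1]); P=cloud(c,d); z=P[...,2]
for lo,hi in [(.1335,.145),(.126,.137),(.095,.115)]:
    m=((z>lo)&(z<hi)).astype(np.uint8); k,l,st,ce=cv2.connectedComponentsWithStats(m)
    for i in range(1,k):
        if st[i,4]>100:
            q=P[l==i]; rc=cv2.minAreaRect((q[:,:2]*1000).astype(np.float32)); print(lo,st[i],q.mean(0).round(4),[np.round(v,1) for v in rc])
E
python3 w.py w2
```

```text
[0.45844302 0.1005522  0.29027201] [ 1.79938092e+02  6.53837056e-02 -1.75839236e+02] [  36.5   -1.6  -18.1   -0.   -73.4 -122.3] [ 0.50492562  0.18083851 -0.55980035]
0.1335 [330 167  27  37 864] [0.4537 0.1651 0.1367] [array([454.3, 165.6]), array([38.6, 25.4]), np.float64(3.9)]
0.126 [ 173  150   54   67 2665] [0.4639 0.0128 0.1309] [array([464.7,  16.5]), array([71.2, 54.9]), np.float64(3.5)]
0.126 [329 165  28  39 537] [0.4515 0.1636 0.1347] [array([454.4, 165.8]), array([40.2, 26.2]), np.float64(4.1)]
0.095 [183 146  49  44 336] [0.449  0.0311 0.1072] [array([444.3,  26. ]), array([67.8, 26. ]), np.float64(47.9)]
0.095 [325 161  28  38 177] [0.4475 0.1576 0.104 ] [array([449.5, 156.3]), array([21.5, 47.7]), np.float64(61.4)]
0.095 [214 321  28   9 168] [0.6586 0.0461 0.1046] [array([660.8,  45.4]), array([35.7, 13.9]), np.float64(88.4)]
```

View pics/w2.png

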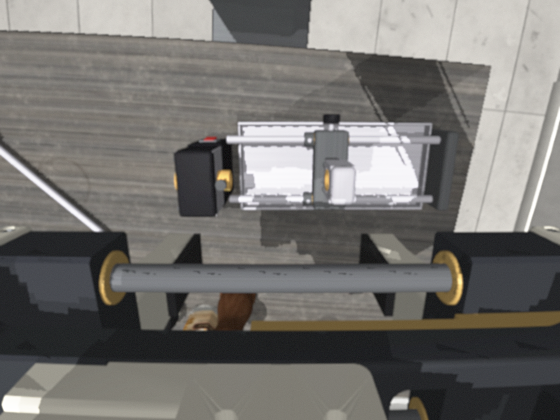

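Wrist view: the bearing head is at (342,183), against the collars, and the drive is at (200,180). The head now measures (454.3, 165.6) and has moved along a 4.3° yaw, consistent with the drive's position. The rod's point side shows at left. Next I go above the spit.

Run:
```python
from h import *
plan((.49,-.27,.29,-129.5))
```

```text
(0.49, -0.27, 0.29, -129.5) [-4.5, -372.3, -0.6] [0.0004, -0.0001, -0.8079]
```

>>> carry_out(
  deltas=[
    [1, [-5, -372, 0], [0, 0, -0.808]],
    [1, [-5, -372, 0], [0, 0, -0.808]],
    [1, [-5, -372, 0], [0, 0, -0.808]],
    [1, [-5, -372, 0], [0, 0, -0.808]],
    [1, [-5, -372, 0], [0, 0, -0.808]],
    [1, [-5, -372, 0], [0, 0, -0.808]],
    [1, [-5, -372, 0], [0, 0, -0.808]],
    [1, [-5, -372, 0], [0, 0, -0.808]],
    [1, [-5, -372, 0], [0, 0, -0.808]],
    [1, [-5, -372, 0], [0, 0, -0.808]],
    [1, [-5, -372, 0], [0, 0, -0.808]],
  ],
)

```text
time_s: 8.95
tcp_pos: [0.4911, -0.269, 0.2883]
eef_rot: [179.9, -0.1, -129.5]
contact_force: [-0.6, 0.4, -0.1]
gripper_width: 0.0875
gripper_force: 0.0
```

```bash
cat > sp.py <<'E'
from h import *
import sys
s=r.get_state(); print(s['tcp_pos'],s['eef_rot'],s['joints'].round(1))
c,im,d=snap('wrist',sys.argv[1]); P=cloud(c,d); z=P[...,2]
m=((z>.007)&(z<.04)).astype(np.uint8); m[235:]=0; k,l,st,ce=cv2.connectedComponentsWithStats(m)
for i in range(1,k):
    if st[i,4]>150:
        q=P[l==i]; rc=cv2.minAreaRect((q[:,:2]*1000).astype(np.float32)); print(st[i],q.mean(0).round(4),[np.round(v,1) for v in rc],np.percentile(q[:,2],95).round(4))
E
python3 sp.py w3
```

```text
[ 0.49106931 -0.26900034  0.28829234] [ 1.79858836e+02 -5.98847776e-02 -1.29455705e+02] [ -8.7   7.8  -8.3  -0.  -74.1 -30.8]
[   0    0  178  118 9114] [ 0.6021 -0.5519  0.0237] [array([ 575.6, -573.7]), array([113.8, 240.9]), np.float64(88.2)] 0.0266
[ 271   35   20  200 2418] [ 0.4447 -0.3251  0.0233] [array([ 470.3, -293.9]), array([268.1,  25. ]), np.float64(50.3)] 0.0283
[ 55 144  33  32 430] [ 0.6957 -0.4597  0.0268] [array([ 701. , -461.4]), array([42.4, 23. ]), np.float64(63.6)] 0.0386
[  0 153  32  68 988] [ 0.7973 -0.4915  0.0254] [array([ 804.7, -491.1]), array([97.5, 33.1]), np.float64(34.8)] 0.0386
[ 16 215  36  17 335] [ 0.8224 -0.4366  0.0231] [array([ 825.4, -437.5]), array([13.7, 37.9]), np.float64(7.6)] 0.0377
```

View pics/w3.png

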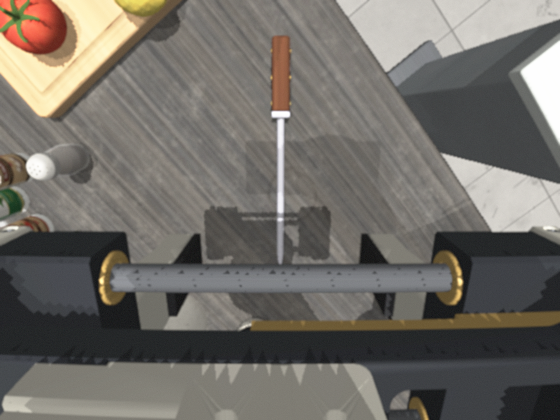

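Wrist view: the handle is at columns 272–291, rows 36–117, with the rod below it, nearly vertical, reaching (281,262).

Run:
```python
from h import *
a=np.load('pics/w3.npz'); c=r.get_calibration('wrist'); c['view']=a['view']; P=cloud(c,a['d']); z=P[...,2]
m=(z>.007)&(z<.04); m[:, :262]=0; m[:,300:]=0; m[:30]=0; m[232:]=0
v,u=np.nonzero(m)
rows=np.unique(v); w=np.array([(v==i).sum() for i in rows]); print(rows[0],rows[-1],list(zip(rows[::12],w[::12])))
cu=np.array([u[v==i].mean() for i in rows])
h=rows<117
ph=onz(c,np.c_[cu,rows][h],.024); pr=onz(c,np.c_[cu,rows][(rows>122)&(rows<228)],.0165)
f=lambda p: np.degrees(np.arctan(np.polyfit(p[:,0],p[:,1],1)[0]))
print('yaw handle,rod',f(ph),f(pr))
q=np.r_[ph,pr]; k=np.polyfit(q[:,0],q[:,1],1); print('line',np.degrees(np.arctan(k[0])),np.abs(np.polyval(k,q[:,0])-q[:,1]).max())
e=onz(c,[[cu[h][:10].mean(),rows[0]-.5],[cu[h][-10:].mean(),117.5]],.027); print('ends',e, np.linalg.norm(e[0]-e[1]))
th=np.arctan(k[0]); dr=np.array([np.cos(th),np.sin(th)])
b=e[0][:2]; ctr=b+50*dr/1000; ctr[1]=(np.polyval(k,ctr[0])+ctr[1])/2
print('ctr',ctr,'tip',ctr+.275*dr, 'front', ctr+.05*dr)
g=ctr+.015*dr
plan((*g,.29,np.degrees(th)-180),(*g,.005,np.degrees(th)-180))
```

```text
35 231 [(np.int64(35), np.int64(14)), (np.int64(47), np.int64(20)), (np.int64(59), np.int64(19)), (np.int64(71), np.int64(20)), (np.int64(83), np.int64(19)), (np.int64(95), np.int64(18)), (np.int64(107), np.int64(18)), (np.int64(119), np.int64(8)), (np.int64(131), np.int64(7)), (np.int64(143), np.int64(7)), (np.int64(155), np.int64(7)), (np.int64(167), np.int64(7)), (np.int64(179), np.int64(7)), (np.int64(191), np.int64(7)), (np.int64(203), np.int64(7)), (np.int64(215), np.int64(7)), (np.int64(227), np.int64(7))]
yaw handle,rod 50.35653289539708 50.339749620280834
line 50.25848746410485 0.0013492427042215427
ends [[ 0.38509408 -0.39678946  0.027     ]
 [ 0.44859859 -0.31992511  0.027     ]] 0.09970432157036266
ctr [ 0.41706033 -0.35833267] tip [ 0.59287474 -0.14687512] front [ 0.44902659 -0.31988584]
(np.float64(0.42665021141151577), np.float64(-0.3467986193568831), 0.29, np.float64(-129.74151253589514)) [101.4, 0.2, -1.1] [0.0018, -0.0007, 0.006]
(np.float64(0.42665021141151577), np.float64(-0.3467986193568831), 0.005, np.float64(-129.74151253589514)) [101.2, -0.3, 283.9] [0.0018, -0.0007, 0.006]
```

>>> carry_out(
  deltas=[
    [1, [40, 0, 30], [0, 0, 0.004]],
    [1, [80, 0, 60], [0, 0, 0.004]],
    [1, [98, 0, 105], [0, 0, 0.004]],
    [1, [98, 0, 150], [0, 0, 0.004]],
    [1, [98, 0, 195], [0, 0, 0.004]],
    [1, [98, 0, 235], [0, 0, 0.004]],
    [1, [98, 0, 265], [0, 0, 0.004]],
    [1, [98, 0, 278], [0, 0, 0.004]],
    [1, [98, 0, 283], [0, 0, 0.004]],
    [1, [98, 0, 284], [0, 0, 0.004]],
    [1, [98, 0, 284], [0, 0, 0.004]],
    [1, [98, 0, 284], [0, 0, 0.004]],
  ],
  squeeze=40,
)

```text
time_s: 10.2
tcp_pos: [0.43, -0.3453, 0.0073]
eef_rot: [-179.9, 0.0, -129.6]
contact_force: [0.7, -0.0, -0.2]
gripper_width: 0.0876
gripper_force: 0.0
```

>>> carry_out(
  deltas=[
    [1, [0, 1.5, 4], [0, 0, 0]],
    [1, [0, 1.5, 4], [0, 0, 0]],
    [0, [0, 1.5, 4], [0, 0, 0]],
    [0, [0, 1.5, 4], [0, 0, 0]],
    [0, [0, 1.5, 4], [0, 0, 0]],
    [0, [0, 1.5, 4], [0, 0, 0]],
    [0, [0, 1.5, 4], [0, 0, 0]],
    [0, [0, 1.5, 4], [0, 0, 0]],
    [0, [0, 1.5, 4], [0, 0, 0]],
    [0, [0, 1.5, 4], [0, 0, 0]],
    [0, [0, 1.5, 4], [0, 0, 0]],
    [0, [0, 1.5, 4], [0, 0, 0]],
  ],
)

```text
time_s: 11.4
tcp_pos: [0.4278, -0.3441, 0.0019]
eef_rot: [-180.0, 0.0, -129.7]
contact_force: [0.6, -0.1, 0.6]
gripper_width: 0.0236
gripper_force: 40.0
```

Run:
```python
from h import *
plan((.4885,-.2975,.20,-85.75))
```

```text
(0.4885, -0.2975, 0.2, -85.75) [-74.6, -17.0, -198.1] [-0.0002, -0.0, -0.7662]
```

>>> carry_out(
  deltas=[
    [0, [0, 0, -15], [0, 0, 0]],
    [0, [0, 0, -50], [0, 0, 0]],
    [0, [0, 0, -90], [0, 0, 0]],
    [0, [-10, -2, -130], [0, 0, -0.1]],
    [0, [-20, -5, -170], [0, 0, -0.2]],
    [0, [-30, -7, -190], [0, 0, -0.3]],
    [0, [-40, -9, -198], [0, 0, -0.4]],
    [0, [-50, -11, -198], [0, 0, -0.5]],
    [0, [-60, -13, -198], [0, 0, -0.6]],
    [0, [-68, -15, -198], [0, 0, -0.68]],
    [0, [-75, -17, -198], [0, 0, -0.766]],
    [0, [-75, -17, -198], [0, 0, -0.766]],
  ],
)

```text
time_s: 12.6
tcp_pos: [0.489, -0.2967, 0.1995]
eef_rot: [180.0, 0.0, -85.7]
contact_force: [0.0, -0.3, -1.8]
gripper_width: 0.0238
gripper_force: 40.0
```

```bash
cat > tip.py <<'E'
from h import *
import sys
s=r.get_state(); p,R=pose(); print(p.round(4),s['eef_rot'].round(2),s['gripper_width'],s['joints'].round(1),s['contact_force'].round(1))
O=np.array([.4581,.1105,0]); u=np.array([-.0741,.9972,0]); X=np.array([.9972,.0741,0])
t=p-R.apply([.2572,0,0])+[0,0,.0121]
st=lambda q:(np.array([(q-O)@X,(q-O)@u,q[2]])*1000).round(1)
print('pred tip stand',st(t),'tcp stand',st(p))
E
cat > ax.py <<'E'
from tip import *
# rod axis in scene+side from the depth cloud: points near the predicted rod segment
for n in ['scene','side']:
    c,im,d=snap(n,n+sys.argv[1]); P=cloud(c,d)
    e=R.apply([-1,0,0]); b=p+[0,0,.0121]
    q=P.reshape(-1,3)-b; a=q@e; per=np.linalg.norm(q-a[:,None]*e,axis=1)
    m=(a>.06)&(a<.30)&(per<.02); Q=P.reshape(-1,3)[m]; A=a[m]
    if m.sum()<20: print(n,'few',m.sum()); continue
    S=np.array([st(x) for x in Q]); lo,hi=A.min(),A.max()
    ce,dd=Q.mean(0),np.linalg.svd(Q-Q.mean(0))[2][0]; dd*=np.sign(dd[1])
    print(n,m.sum(),'along',lo.round(4),hi.round(4),'near-tip med',np.median(S[A>hi-.04],0),'back med',np.median(S[A<lo+.04],0),'dir yaw',np.degrees(np.arctan2(dd[1],dd[0])).round(2),'pitch',np.degrees(np.arcsin(dd[2])).round(2))
E
python3 ax.py 4
```

```text
[ 0.489  -0.2967  0.1995] [ 1.7997e+02  2.0000e-02 -8.5650e+01] 0.023839559978961658 [-11.7  12.  -14.8  -0.  -63.2  16. ] [ 0.  -0.3 -1.8]
pred tip stand [ 2.000e-01 -1.511e+02  2.117e+02] tcp stand [   0.6 -408.3  199.5]
scene 199 along 0.0606 0.2567 near-tip med [  -0.9 -173.8  215.7] back med [  -0.35 -330.55  215.1 ] dir yaw 94.32 pitch 0.39
side 158 along 0.0607 0.2569 near-tip med [  -2.1 -172.7  213.5] back med [  -3.5 -327.9  214.3] dir yaw 93.86 pitch -0.2
```

View pics/side4.png

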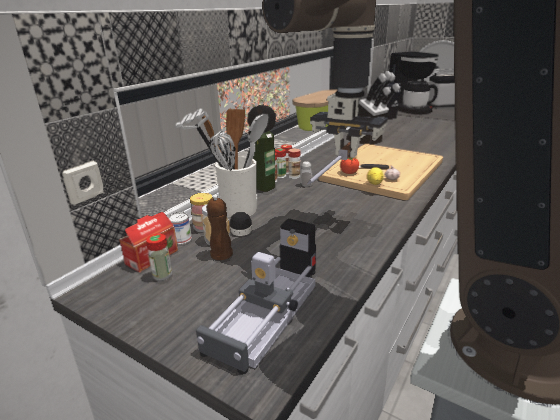

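Side view: the bearing is against the collars and the spit is held level, in line behind the drive. The measured rod agrees with the prediction, so I lower and enter the mouth.

>>> carry_out(
  deltas=[
    [0, [0, 0, 40], [0, 0, 0]],
    [0, [0, 0, 80], [0, 0, 0]],
    [0, [0, 0, 100], [0, 0, 0]],
    [0, [0, 0, 107], [0, 0, 0]],
    [0, [0, 0, 107], [0, 0, 0]],
    [0, [0, 0, 107], [0, 0, 0]],
    [0, [0, 0, 107], [0, 0, 0]],
  ],
)

```text
time_s: 13.4
tcp_pos: [0.4897, -0.2976, 0.0944]
eef_rot: [-179.9, -0.1, -85.8]
contact_force: [-0.3, 0.0, -0.7]
gripper_width: 0.0238
gripper_force: 40.0
```

```bash
python3 ax.py 5
```

```text
[ 0.4897 -0.2976  0.0944] [-1.7986e+02 -6.0000e-02 -8.5770e+01] 0.023770612459238803 [-11.7  17.9 -22.3   0.  -49.7  15.9] [-0.3  0.  -0.7]
pred tip stand [   1.4 -152.1  106.3] tcp stand [   1.3 -409.3   94.4]
scene 196 along 0.0602 0.256 near-tip med [   0.35 -174.9   110.5 ] back med [  -0.7  -330.25  111.45] dir yaw 93.96 pitch -0.23
side 147 along 0.0601 0.2505 near-tip med [  -1.8 -176.2  108.5] back med [  -2.4 -330.2  109.5] dir yaw 93.82 pitch -0.05
```

>>> carry_out(
  deltas=[
    [0, [0, 1, 1.3], [0, 0, 0]],
    [0, [-8, 1, 1.3], [0, 0, 0]],
    [0, [-16, 1, 1.3], [0, 0, 0]],
    [0, [-24, 1, 1.3], [0, 0, 0]],
    [0, [-30, 1, 1.3], [0, 0, 0]],
    [0, [-36, 1, 1.3], [0, 0, 0]],
    [0, [-42, 1, 1.3], [0, 0, 0]],
    [0, [-42, 1, 1.3], [0, 0, 0]],
  ],
)

```text
time_s: 14.3
tcp_pos: [0.4846, -0.2547, 0.0917]
eef_rot: [-180.0, 0.0, -85.7]
contact_force: [-0.4, -0.5, -1.8]
gripper_width: 0.0239
gripper_force: 40.0
```

```bash
python3 tip.py
```

```text
[ 0.4846 -0.2547  0.0917] [-180.      0.    -85.72] 0.023875773334736373 [ -7.2  16.  -25.5  -0.  -48.5  11.5] [-0.4 -0.5 -1.8]
pred tip stand [  -0.8 -108.9  103.8] tcp stand [  -0.6 -366.1   91.7]
```

>>> carry_out(
  deltas=[
    [0, [-10, 0, -1], [0, 0, 0]],
    [0, [-20, 0, -1], [0, 0, 0]],
    [0, [-30, 0, -1], [0, 0, 0]],
    [0, [-40, 0, -1], [0, 0, 0]],
    [0, [-50, 0, -1], [0, 0, 0]],
    [0, [-58, 0, -1], [0, 0, 0]],
    [0, [-66, 0, -1], [0, 0, 0]],
    [0, [-74, 0, -1], [0, 0, 0]],
    [0, [-82, 0, -1], [0, 0, 0]],
    [0, [-82, 0, -1], [0, 0, 0]],
  ],
)

```text
time_s: 15.3
tcp_pos: [0.4785, -0.1728, 0.0926]
eef_rot: [-180.0, 0.0, -85.7]
contact_force: [-0.1, 0.1, -1.0]
gripper_width: 0.0236
gripper_force: 40.0
```

```bash
python3 tip.py
```

```text
[ 0.4785 -0.1728  0.0926] [-180.      0.    -85.71] 0.02363725216609265 [  2.3  12.6 -30.2  -0.  -47.2   2. ] [-0.1  0.1 -1. ]
pred tip stand [ -0.8 -26.8 104.7] tcp stand [  -0.6 -284.    92.6]
```

>>> carry_out(
  deltas=[
    [0, [-10, 0, 0], [0, 0, 0]],
    [0, [-20, 0, 0], [0, 0, 0]],
    [0, [-30, 0, 0], [0, 0, 0]],
    [0, [-40, 0, 0], [0, 0, 0]],
    [0, [-50, 0, 0], [0, 0, 0]],
    [0, [-57, 0, 0], [0, 0, 0]],
    [0, [-62, 0, 0], [0, 0, 0]],
    [0, [-66, 0, 0], [0, 0, 0]],
    [0, [-70, 0, 0], [0, 0, 0]],
    [0, [-74, 0, 0], [0, 0, 0]],
    [0, [-78, 0, 0], [0, 0, 0]],
    [0, [-78, 0, 0], [0, 0, 0]],
  ],
)

```text
time_s: 16.5
tcp_pos: [0.4728, -0.0955, 0.0926]
eef_rot: [180.0, 0.0, -85.7]
contact_force: [-0.1, 0.1, -0.5]
gripper_width: 0.0239
gripper_force: 40.0
```

```bash
python3 tip.py
```

```text
[ 0.4728 -0.0955  0.0926] [180.     0.   -85.75] 0.023943527033343265 [ 12.   10.3 -33.4  -0.  -46.3  -7.8] [-0.1  0.1 -0.5]
pred tip stand [ -0.7  50.6 104.7] tcp stand [  -0.6 -206.5   92.6]
```

>>> carry_out(
  deltas=[
    [0, [-5, 0, 0], [0, 0, 0]],
    [0, [-10, 0, 0], [0, 0, 0]],
    [0, [-15, 0, 0], [0, 0, 0]],
    [0, [-20, 0, 0], [0, 0, 0]],
    [0, [-25, 0, 0], [0, 0, 0]],
    [0, [-30, 0, 0], [0, 0, 0]],
    [0, [-34, 0, 0], [0, 0, 0]],
    [0, [-37, 0, 0], [0, 0, 0]],
    [0, [-40, 0, 0], [0, 0, 0]],
    [0, [-40, 0, 0], [0, 0, 0]],
    [0, [-40, 0, 0], [0, 0, 0]],
    [0, [-40, 0, 0], [0, 0, 0]],
  ],
)

```text
time_s: 17.7
tcp_pos: [0.4698, -0.056, 0.0925]
eef_rot: [180.0, -0.0, -85.8]
contact_force: [-0.5, -0.4, -2.3]
gripper_width: 0.0238
gripper_force: 40.0
```

```bash
python3 tip.py
python3 - <<'E'
from h import *
c,im,d=snap('side','sideF'); P=cloud(c,d); z=P[...,2]
m=((z>.133)&(z<.145)).astype(np.uint8); m[:230]=0; m[:,:230]=0; m[:,300:]=0
k,l,st,ce=cv2.connectedComponentsWithStats(m)
for i in range(1,k):
    if st[i,4]>40: q=P[l==i]; print(st[i],[np.round(v,1) for v in cv2.minAreaRect((q[:,:2]*1000).astype(np.float32))])
O=np.array([.4581,.1105,0]); u=np.array([-.0741,.9972,0]); X=np.array([.9972,.0741,0])
q=P-O; sx,sy=q@X,q@u; m=(abs(sx)<.015)&(abs(z-.105)<.015)&(sy>.072)&(sy<.13); print('rod beyond bearing',m.sum(),sy[m].max() if m.any() else None, np.median(sx[m]),np.median(z[m]))
cv2.imwrite('pics/cropF.png',cv2.resize(im[200:360,190:350,::-1],(640,640)))
E
```

```text
[ 0.4698 -0.056   0.0925] [180.    -0.   -85.77] 0.023805247608126134 [ 17.1   9.4 -34.5   0.  -46.1 -12.9] [-0.5 -0.4 -2.3]
pred tip stand [ -0.6  90.2 104.6] tcp stand [  -0.6 -166.9   92.5]
[252 252  22  11 152] [array([452.2, 166.4]), array([37.4, 25. ]), np.float64(5.5)]
rod beyond bearing 23 0.08963048394982825 -0.0023457857560109548 0.10555283381704206
```

View pics/sideF.png

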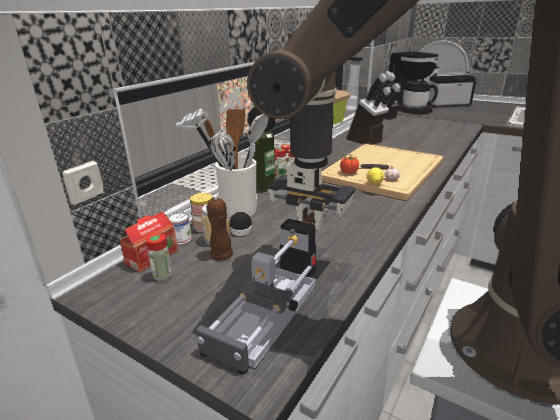

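Side view: the rod runs from the drive at (300,240) through the bearing at (263,272), and its point stands out at about (258,275). The bearing measures within about 1 mm of its stop, and the point at y ≈ 90 mm is 22 mm beyond the outer face. Contact forces are near zero, so I hand in.

```bash
python3 -c "
from plant import r
s=r.get_state(); print(s['qd'].round(2),s['gripper_force']); print(r.close_job())"
```

```text
[ 0.01 -0.    0.04 -0.12 -0.06 -0.03] 39.997183084487915
the job is handed in; nothing more can be done
None
```

The job is handed in: the end bearing is at its stop, and the spit is threaded through both bores with its point about 22 mm beyond the bearing, held still by its handle at 40 N; the mill, timer and jar were left alone, and no verdict came back.

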